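# Back out the captive screw of the yellow-lidded module

## Task

The lid of the yellow-lidded control module must be freed for a repair. Pull the knob of its spring-loaded captive screw straight up out of the lid until its thread can catch, unscrew it counter-clockwise (seen from above) about a quarter turn, and let go so that the screw stays backed out on its thread. Leave the screw of the blue-lidded module home.

Things in the scene. Friction and masses are not known exactly. Their poses are not given: they have to be found in the camera images.
- yellow_knob (a point): centre of the knurled grey metal knob on the module with the YELLOW lid: a round upright cylinder, 30 mm across, 24 mm high, centre at z = 0.089 m when home; it moves with the knob. Below it a dark collar, 26 mm across, 26 mm high, stands on the lid (top z = 0.050 m; module 87 x 99 mm, knob at its middle, fixed, nothing else on the lid). Grip it at any yaw; a black pointer on top shows its turn.
- yellow_lift (a joint): how far (m) the yellow module's screw is pulled up: 0 home, 0.020 upper stop. A spring pulls it down, 4 N at home, 7 N at 12 mm. Below about 9 mm a lug keeps it from turning; 11 to 16 mm is a good pull. Turned and let go, it rests on its thread, near 0.0105 after a quarter turn; let go unturned, it springs back home.
- yellow_turn (a joint): turn (rad) of the yellow module's screw about the vertical, positive counter-clockwise seen from above: 0 home, end stop 1.6. The thread rises 2 mm over the first 1.1 rad, then is level; friction keeps the screw where it is left (turning takes about 0.05 N m).
- blue_knob (a point): centre of the same kind of knob on the like module with the BLUE lid, the one to leave alone: same sizes, same height.

How it is judged:
By the outcome, as a careful person would: the job done as asked, in the order asked, and still so for the second after the job is handed in, with the robot touching nothing.
It also fails if it takes over 35 s, if anything falls off the work surface, if the arm or the gripper's body presses on something with over 40 N, if the wrist force passes 120 N, or if a joint passes its speed limit or range.

## Robot

A 6-joint arm with a two-finger parallel gripper is mounted at the origin on a cart in front of the work surface, level with it; the furniture and walls round the work are solid. World frame = base frame: x ahead of the robot, y to its left, z up, the work surface at z = 0. Lengths are in m, angles in rad, forces in N, time in s.
With the tool pointing down it reaches from about 0.35 to 0.925 m from the base axis. Payload 6.4 kg.
Tool frame: the origin (TCP) lies at the very end of the fingers, on their centre line; the grasp point (between the pads) lies 19 mm behind it; z points along the fingers, y is the line along which they close (so a half turn about z gives the same grasp; the last joint's range is limited). The gripper opens to 94 mm and grips with 3 to 60 N. Pads are 16 mm wide; open, the fingers measure 119 mm over their backs; the gripper's body (75 mm by 177 mm) begins 78 mm behind the grasp point.
Start: joints at [-1.32, 0.245, 1.558, -0, 1.339, -0.174], TCP at [0.268, -0.592, 0.205] pointing down, gripper open.
Joint ranges: [-3.13, 3.13], [-1.02, 2.26], [0.13, 2.54], [-0.95, 4.09], [0.21, 2.88], [-2.74, 2.74]. Speed limits (rad/s): [2.57, 2.57, 3.14, 3.14, 3.14, 3.14].

## Interface

Orientations are given as a rotation vector (axis times angle).
In Python, from plant import r, vision, trace gives the robot as it stands.
- The arm moves only by the tool jog_arm, never from a script. Its argument "moves" is a list of rows, each an object of numbers: "tx", "ty", "tz": the shift along the world's x, y, z in m; "wx", "wy", "wz": the turn, a rotation vector about the world's x, y, z in rad; "jaw": the closure, from 0 (fully open) to 1 (shut). A call has exactly 10 rows; each row is the pose to reach, as a shift and turn from the pose commanded when the call began; what a row does not reach only later rows make up. A row lasts 1/8 s, in which the tool goes at most 62.5 mm and 10.7 degrees, less where a joint would pass 70% of its speed; a pose out of reach is approached as far as the arm can. A call with a gripper value outside its range is refused whole. The fingers move at their own pace and stop on an object; the grip force is fixed at half the most. Time passes only in rows, so rows that repeat a pose let the fingers close, or fill a call up. It gives the time, the measured TCP pose, the force, the opening and the grip force at its end, in the units of the state.
- r.read_state(): the state, without advancing time (a new reading comes with each control period).
- vision.grab_frame(name): name is "side" or "top"; returns (picture, depth): 480x640x3 uint8, blue, green, red; 480x640 float32, m along the optical axis (not along the pixel's ray), 0 where there is no reading.
- vision.camera_params(name): a dict with "K" (3x3 intrinsics, pixels), "rvec" (rotation vector, rad) and "tvec" (3), from world to camera coordinates, as OpenCV has them. Camera axes: x right, y down, z forward; pixel columns grow to the right and rows downward; lengths in m; the calibration is good to about 2 mm. A picture is of the moment at which its call begins. camera_params takes no time and is no camera call.
- r.finish_job(): hands the job in; it is judged then, once.
Trained networks look in the newest picture that a camera, given by its name, has taken for a name from the list of things; names that differ only in an ending like _2 or _b are one class to them, and where a whole thing is asked for, a point or a joint stands for the part that bears it (a point fixed in the world has none). Each returns a list of dicts, best first, with "conf" (0 to 1); they miss things now and then, are a little off and sometimes report something else, mostly with a low value. They report only what shows in the picture. A call takes as long as a camera call.
- trace(thing, camera): "region" (480x640 bool, what is visible of it) and "bbox" ([centre column, centre row, width, height] in pixels, round what is visible of it).
The state is a dict: "clock": time; "joints": joint angles; "joint_vel": joint speeds; "joint_efforts": joint torques, N m; "ee_pos": TCP position; "ee_rot": TCP orientation; "force": force on the tool from outside, world axes, zero at the start; "ft_torque": the same for the moment, N m; "opening": finger opening in m; "finger_force": force on a finger pad.
Only numpy, scipy, OpenCV 4.12 (cv2) and the standard library are available. Lean on these libraries where they do the work, as an engineer would, in place of code of your own. Each camera call takes 0.05 s, during which the arm holds its last target. There are 200 camera calls.

## Working session

There is one attempt and no reset: what is moved stays moved. The work goes in short steps, Python scripts to look and compute and a tool call to move; the robot and the scene stay as the last step left them, time stands still between calls to the robot, and variables do not carry over. Pictures are saved under pics/ and viewed, at most 10 in all, crops included, and the job is handed in when it is done.

Besides the shell and the picture viewer there is one more tool, called after "Emit:" by a JSON object that holds its "name" and its "arguments", one argument or row to a line. jog_arm: Moves the arm, as the interface text tells. Its arguments: {"type":"object","properties":{"moves":{"type":"array"}},"required":["moves"]}

```bash
mkdir -p pics; cat > h.py <<'E'
import numpy as np, cv2
from plant import r, vision, trace
def pts(cam, depth, mask):
    p=vision.camera_params(cam); K=np.array(p["K"]); R=cv2.Rodrigues(np.array(p["rvec"],float))[0]; t=np.array(p["tvec"],float).ravel()
    v,u=np.nonzero(mask&(depth>0)); d=depth[v,u]
    c=np.stack([(u-K[0,2])/K[0,0]*d,(v-K[1,2])/K[1,1]*d,d],1)
    return (c-t)@R, u, v
E
python3 - <<'E'
from h import *
for cam in("top","side"):
    im,d=vision.grab_frame(cam); cv2.imwrite(f"pics/{cam}0.png",im)
    for n in("yellow_knob","blue_knob"):
        for q in trace(n,cam)[:3]:
            P,u,v=pts(cam,d,q["region"]); 
            if len(P)==0: continue
            T=P[P[:,2]>0.094]
            print(cam,n,round(q["conf"],2),np.round(q["bbox"]),np.median(P,0).round(4),len(T), T.mean(0).round(4) if len(T) else "", ((T.min(0)+T.max(0))/2).round(4) if len(T) else "",P.min(0).round(3),P.max(0).round(3))
s=r.read_state();print(s)
E
```

```text
top yellow_knob 0.59 [248. 282.  23.  21.] [ 0.4317 -0.0652  0.1003] 231 [ 0.4323 -0.0653  0.1003] [ 0.4319 -0.0655  0.0995] [ 0.418 -0.08   0.085] [ 0.446 -0.051  0.105]
top blue_knob 0.54 [401. 251.  22.  20.] [ 0.4807 -0.3336  0.0995] 237 [ 0.4804 -0.3341  0.1001] [ 0.4808 -0.3346  0.0994] [ 0.465 -0.361  0.047] [ 0.505 -0.319  0.105]
top blue_knob 0.52 [248. 280.  20.  17.] [ 0.432  -0.0661  0.1003] 237 [ 0.4328 -0.0656  0.1003] [ 0.4328 -0.0656  0.0995] [ 0.418 -0.08   0.079] [ 0.447 -0.051  0.105]
side yellow_knob 0.69 [355. 303.  23.  20.] [ 0.4323 -0.0581  0.0994] 235 [ 0.432 -0.063  0.1  ] [ 0.4322 -0.0654  0.0986] [ 0.418 -0.174 -0.003] [ 0.453 -0.05   0.103]
side blue_knob 0.66 [345. 206.  13.  16.] [ 0.4797 -0.3264  0.0976] 121 [ 0.479  -0.3321  0.0997] [ 0.4792 -0.3362  0.0988] [ 0.465 -1.511 -0.764] [ 0.621 -0.318  0.103]
{'clock': 0.3, 'joints': array([-1.32007653e+00,  2.45352859e-01,  1.55821272e+00, -7.06934832e-06,
        1.33868626e+00, -1.74112120e-01]), 'joint_vel': array([ 0.0017922 , -0.00227692, -0.00320915, -0.00019832,  0.0009112 ,
       -0.00030705]), 'joint_efforts': array([ 6.91451078e-05, -4.15271688e+01, -3.14281225e+01,  6.83968747e-02,
        3.11684457e-02, -8.45068553e-05]), 'ee_pos': array([ 0.26785597, -0.59202883,  0.20507129]), 'ee_rot': array([-3.07033939e+00, -6.62181073e-01,  5.04391097e-05]), 'force': array([ 0.10033758, -0.54875749,  0.85597474]), 'ft_torque': array([-0.03640244, -0.00390845,  0.01943784]), 'finger_force': 0.0, 'opening': 0.09406092074159131}
```

View pics/top0.png

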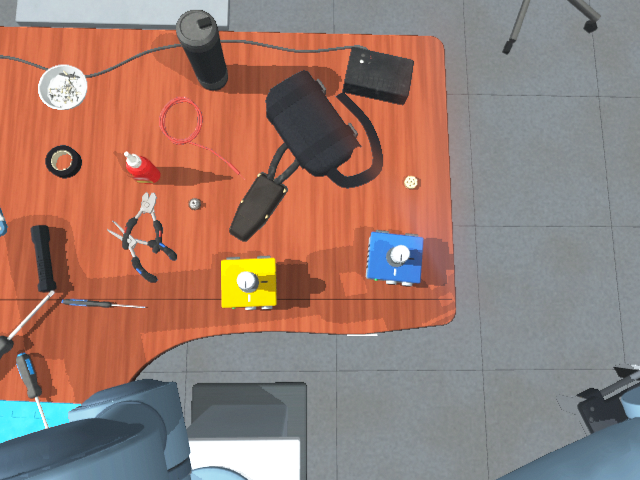

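View pics/side0.png

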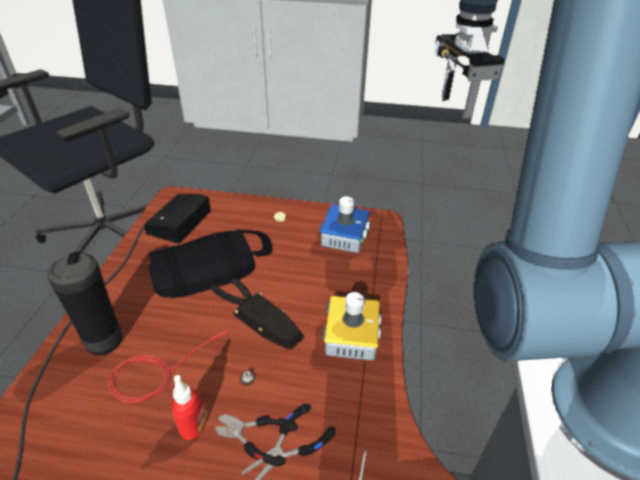

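The yellow knob is at top px (248,282) and the blue one at (401,255). The traces agree with the pictures, and both cameras put the yellow knob at about (0.432, -0.0655). I'll move above it and keep the yaw, which leaves j6 room for the turn.

Emit:
{"name": "jog_arm", "arguments": {
  "moves": [
    {"tx": 0.016, "ty": 0.05},
    {"tx": 0.032, "ty": 0.105},
    {"tx": 0.049, "ty": 0.16},
    {"tx": 0.066, "ty": 0.215},
    {"tx": 0.083, "ty": 0.27},
    {"tx": 0.1, "ty": 0.325},
    {"tx": 0.117, "ty": 0.38},
    {"tx": 0.134, "ty": 0.435},
    {"tx": 0.15, "ty": 0.487, "tz": -0.02},
    {"tx": 0.164, "ty": 0.5265, "tz": -0.05}
  ]
}}

```text
$.moves[0]: bad value
```

Emit:
{"name": "jog_arm", "arguments": {
  "moves": [
    {"tx": 0.016, "ty": 0.05, "tz": 0, "wx": 0, "wy": 0, "wz": 0, "jaw": 0},
    {"tx": 0.032, "ty": 0.105, "tz": 0, "wx": 0, "wy": 0, "wz": 0, "jaw": 0},
    {"tx": 0.049, "ty": 0.16, "tz": 0, "wx": 0, "wy": 0, "wz": 0, "jaw": 0},
    {"tx": 0.066, "ty": 0.215, "tz": 0, "wx": 0, "wy": 0, "wz": 0, "jaw": 0},
    {"tx": 0.083, "ty": 0.27, "tz": 0, "wx": 0, "wy": 0, "wz": 0, "jaw": 0},
    {"tx": 0.1, "ty": 0.325, "tz": 0, "wx": 0, "wy": 0, "wz": 0, "jaw": 0},
    {"tx": 0.117, "ty": 0.38, "tz": 0, "wx": 0, "wy": 0, "wz": 0, "jaw": 0},
    {"tx": 0.134, "ty": 0.435, "tz": 0, "wx": 0, "wy": 0, "wz": 0, "jaw": 0},
    {"tx": 0.15, "ty": 0.487, "tz": -0.02, "wx": 0, "wy": 0, "wz": 0, "jaw": 0},
    {"tx": 0.164, "ty": 0.5265, "tz": -0.05, "wx": 0, "wy": 0, "wz": 0, "jaw": 0}
  ]
}}

```text
clock: 1.55
ee_pos: [0.4331, -0.0641, 0.1562]
ee_rot: [3.069, 0.664, 0.005]
force: [0.8, -0.3, -0.1]
opening: 0.0943
finger_force: 0.0
```

Emit:
{"name": "jog_arm", "arguments": {
  "moves": [
    {"tx": 0, "ty": 0, "tz": -0.03, "wx": 0, "wy": 0, "wz": 0, "jaw": 0},
    {"tx": 0, "ty": 0, "tz": -0.06, "wx": 0, "wy": 0, "wz": 0, "jaw": 0},
    {"tx": 0, "ty": 0, "tz": -0.084, "wx": 0, "wy": 0, "wz": 0, "jaw": 0},
    {"tx": 0, "ty": 0, "tz": -0.084, "wx": 0, "wy": 0, "wz": 0, "jaw": 0},
    {"tx": 0, "ty": 0, "tz": -0.084, "wx": 0, "wy": 0, "wz": 0, "jaw": 0.5},
    {"tx": 0, "ty": 0, "tz": -0.084, "wx": 0, "wy": 0, "wz": 0, "jaw": 1},
    {"tx": 0, "ty": 0, "tz": -0.084, "wx": 0, "wy": 0, "wz": 0, "jaw": 1},
    {"tx": 0, "ty": 0, "tz": -0.084, "wx": 0, "wy": 0, "wz": 0, "jaw": 1},
    {"tx": 0, "ty": 0, "tz": -0.084, "wx": 0, "wy": 0, "wz": 0, "jaw": 1},
    {"tx": 0, "ty": 0, "tz": -0.084, "wx": 0, "wy": 0, "wz": 0, "jaw": 1}
  ]
}}

```text
clock: 2.8
ee_pos: [0.4319, -0.0657, 0.0715]
ee_rot: [-3.071, -0.662, 0.0]
force: [0.0, -0.9, 1.0]
opening: 0.0377
finger_force: 0.0
```

Emit:
{"name": "jog_arm", "arguments": {
  "moves": [
    {"tx": 0, "ty": 0, "tz": 0, "wx": 0, "wy": 0, "wz": 0, "jaw": 1},
    {"tx": 0, "ty": 0, "tz": 0, "wx": 0, "wy": 0, "wz": 0, "jaw": 1},
    {"tx": 0, "ty": 0, "tz": 0, "wx": 0, "wy": 0, "wz": 0, "jaw": 1},
    {"tx": 0, "ty": 0, "tz": 0, "wx": 0, "wy": 0, "wz": 0, "jaw": 1},
    {"tx": 0, "ty": 0, "tz": 0, "wx": 0, "wy": 0, "wz": 0, "jaw": 1},
    {"tx": 0, "ty": 0, "tz": 0, "wx": 0, "wy": 0, "wz": 0, "jaw": 1},
    {"tx": 0, "ty": 0, "tz": 0, "wx": 0, "wy": 0, "wz": 0, "jaw": 1},
    {"tx": 0, "ty": 0, "tz": 0, "wx": 0, "wy": 0, "wz": 0, "jaw": 1},
    {"tx": 0, "ty": 0, "tz": 0, "wx": 0, "wy": 0, "wz": 0, "jaw": 1},
    {"tx": 0, "ty": 0, "tz": 0, "wx": 0, "wy": 0, "wz": 0, "jaw": 1}
  ]
}}

```text
clock: 4.05
ee_pos: [0.4321, -0.0661, 0.0715]
ee_rot: [3.07, 0.662, 0.001]
force: [0.8, -5.3, -2.3]
opening: 0.0296
finger_force: 30.0
```

Emit:
{"name": "jog_arm", "arguments": {
  "moves": [
    {"tx": 0, "ty": 0, "tz": 0.002, "wx": 0, "wy": 0, "wz": 0, "jaw": 1},
    {"tx": 0, "ty": 0, "tz": 0.004, "wx": 0, "wy": 0, "wz": 0, "jaw": 1},
    {"tx": 0, "ty": 0, "tz": 0.006, "wx": 0, "wy": 0, "wz": 0, "jaw": 1},
    {"tx": 0, "ty": 0, "tz": 0.008, "wx": 0, "wy": 0, "wz": 0, "jaw": 1},
    {"tx": 0, "ty": 0, "tz": 0.01, "wx": 0, "wy": 0, "wz": 0, "jaw": 1},
    {"tx": 0, "ty": 0, "tz": 0.012, "wx": 0, "wy": 0, "wz": 0, "jaw": 1},
    {"tx": 0, "ty": 0, "tz": 0.014, "wx": 0, "wy": 0, "wz": 0, "jaw": 1},
    {"tx": 0, "ty": 0, "tz": 0.014, "wx": 0, "wy": 0, "wz": 0, "jaw": 1},
    {"tx": 0, "ty": 0, "tz": 0.014, "wx": 0, "wy": 0, "wz": 0, "jaw": 1},
    {"tx": 0, "ty": 0, "tz": 0.014, "wx": 0, "wy": 0, "wz": 0, "jaw": 1}
  ]
}}

```text
clock: 5.3
ee_pos: [0.432, -0.0661, 0.0849]
ee_rot: [3.07, 0.662, 0.001]
force: [4.6, -6.0, -8.3]
opening: 0.0289
finger_force: 30.0
```

Emit:
{"name": "jog_arm", "arguments": {
  "moves": [
    {"tx": 0, "ty": 0, "tz": 0, "wx": 0, "wy": 0, "wz": 0.15, "jaw": 1},
    {"tx": 0, "ty": 0, "tz": 0, "wx": 0, "wy": 0, "wz": 0.3, "jaw": 1},
    {"tx": 0, "ty": 0, "tz": 0, "wx": 0, "wy": 0, "wz": 0.45, "jaw": 1},
    {"tx": 0, "ty": 0, "tz": 0, "wx": 0, "wy": 0, "wz": 0.6, "jaw": 1},
    {"tx": 0, "ty": 0, "tz": 0, "wx": 0, "wy": 0, "wz": 0.75, "jaw": 1},
    {"tx": 0, "ty": 0, "tz": 0, "wx": 0, "wy": 0, "wz": 0.9, "jaw": 1},
    {"tx": 0, "ty": 0, "tz": 0, "wx": 0, "wy": 0, "wz": 1.05, "jaw": 1},
    {"tx": 0, "ty": 0, "tz": 0, "wx": 0, "wy": 0, "wz": 1.2, "jaw": 1},
    {"tx": 0, "ty": 0, "tz": 0, "wx": 0, "wy": 0, "wz": 1.35, "jaw": 1},
    {"tx": 0, "ty": 0, "tz": 0, "wx": 0, "wy": 0, "wz": 1.5, "jaw": 1}
  ]
}}

```text
clock: 6.55
ee_pos: [0.4336, -0.0668, 0.0856]
ee_rot: [1.787, 2.577, 0.001]
force: [7.6, -6.9, -9.2]
opening: 0.0296
finger_force: 30.0
```

```bash
python3 - <<'E'
from h import *
s=r.read_state();print(s["joints"],s["ee_pos"],s["ee_rot"],s["force"],s["ft_torque"],s["opening"])
t,d=vision.grab_frame("top");a,_=vision.grab_frame("side")
f=lambda i,x,y:cv2.resize(i[y-40:y+40,x-50:x+50],(400,320),interpolation=cv2.INTER_CUBIC)
cv2.imwrite("pics/m1.png",np.hstack([f(t,248,282),f(a,355,303)]))
E
```

```text
[-4.12165102e-01 -1.17392970e-01  2.17530495e+00 -2.33310614e-04
  1.07809910e+00 -7.70642727e-01] [ 0.43362085 -0.06675375  0.08563666] [1.78652876e+00 2.57745734e+00 1.37048294e-03] [ 7.63547525 -6.9160981  -9.22386242] [-1.33342007 -1.53452446 -0.0086268 ] 0.029576860048252506
```

Emit:
{"name": "jog_arm", "arguments": {
  "moves": [
    {"tx": 0, "ty": 0, "tz": 0, "wx": 0, "wy": 0, "wz": 0, "jaw": 1},
    {"tx": 0, "ty": 0, "tz": -0.001, "wx": 0, "wy": 0, "wz": 0, "jaw": 1},
    {"tx": 0, "ty": 0, "tz": -0.002, "wx": 0, "wy": 0, "wz": 0, "jaw": 1},
    {"tx": 0, "ty": 0, "tz": -0.003, "wx": 0, "wy": 0, "wz": 0, "jaw": 1},
    {"tx": 0, "ty": 0, "tz": -0.003, "wx": 0, "wy": 0, "wz": 0, "jaw": 1},
    {"tx": 0, "ty": 0, "tz": -0.003, "wx": 0, "wy": 0, "wz": 0, "jaw": 0},
    {"tx": 0, "ty": 0, "tz": -0.003, "wx": 0, "wy": 0, "wz": 0, "jaw": 0},
    {"tx": 0, "ty": 0, "tz": -0.003, "wx": 0, "wy": 0, "wz": 0, "jaw": 0},
    {"tx": 0, "ty": 0, "tz": -0.003, "wx": 0, "wy": 0, "wz": 0, "jaw": 0},
    {"tx": 0, "ty": 0, "tz": -0.003, "wx": 0, "wy": 0, "wz": 0, "jaw": 0}
  ]
}}

```text
clock: 7.9
ee_pos: [0.4318, -0.0656, 0.0824]
ee_rot: [-1.795, -2.578, -0.0]
force: [-0.5, -0.2, 1.0]
opening: 0.0758
finger_force: 0.0
```

Emit:
{"name": "jog_arm", "arguments": {
  "moves": [
    {"tx": 0, "ty": 0, "tz": 0, "wx": 0, "wy": 0, "wz": 0, "jaw": 0},
    {"tx": 0, "ty": 0, "tz": 0, "wx": 0, "wy": 0, "wz": 0, "jaw": 0},
    {"tx": 0, "ty": 0, "tz": 0, "wx": 0, "wy": 0, "wz": 0, "jaw": 0},
    {"tx": 0, "ty": 0, "tz": 0.02, "wx": 0, "wy": 0, "wz": 0, "jaw": 0},
    {"tx": 0, "ty": 0, "tz": 0.05, "wx": 0, "wy": 0, "wz": 0, "jaw": 0},
    {"tx": 0, "ty": 0, "tz": 0.08, "wx": 0, "wy": 0, "wz": 0, "jaw": 0},
    {"tx": 0, "ty": -0.03, "tz": 0.11, "wx": 0, "wy": 0, "wz": 0, "jaw": 0},
    {"tx": 0, "ty": -0.08, "tz": 0.12, "wx": 0, "wy": 0, "wz": 0, "jaw": 0},
    {"tx": 0, "ty": -0.13, "tz": 0.12, "wx": 0, "wy": 0, "wz": 0, "jaw": 0},
    {"tx": 0, "ty": -0.18, "tz": 0.12, "wx": 0, "wy": 0, "wz": 0, "jaw": 0}
  ]
}}

```text
clock: 9.15
ee_pos: [0.4318, -0.2474, 0.2028]
ee_rot: [1.795, 2.577, 0.0]
force: [0.4, -0.6, 0.7]
opening: 0.0939
finger_force: 0.0
```

```bash
python3 - <<'E'
from h import *
t,d=vision.grab_frame("top");a,_=vision.grab_frame("side")
q=trace("yellow_knob","top")
for k in q[:2]:
    P,u,v=pts("top",d,k["region"]); print(k["conf"],k["bbox"],np.median(P,0).round(4))
f=lambda i,x,y:cv2.resize(i[y-40:y+40,x-50:x+50],(400,320),interpolation=cv2.INTER_CUBIC)
cv2.imwrite("pics/m2.png",np.hstack([f(t,248,282),f(a,355,303)]))
E
```

```text
0.8 [245.7, 281.3, 22.3, 22.0] [ 0.4324 -0.0657  0.1108]
```

View pics/m2.png

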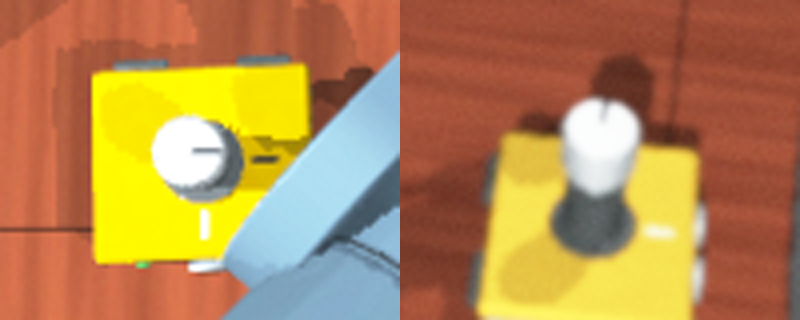

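The crop shows the knob's top at z 0.1108, which is 10.5 mm up. Its pointer (crop px 205,150) now points right, towards the dark mark and about a quarter turn counter-clockwise from the white home mark (205,225). The gripper is clear.

```bash
python3 -c "
from plant import r
print(r.finish_job())"
```

```text
the job is handed in; nothing more can be done
None
```

The yellow module's screw was pulled up about 13 mm, turned about a quarter turn counter-clockwise and let go; it was still 10.5 mm up on its thread when I checked before hand-in, the blue module was not touched, and no verdict came back.

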